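Tap the ball finial to the centre of its plinth block

TASK

The brass-ball finial has been stood off-centre on the loose plinth block with the pencilled cross; before it is glued, centre its foot on the cross, to within 4 mm, by tapping or nudging it gently with the fingers, and leave it standing upright on its own. Do not pinch or lift the finial, rock it over or knock it off, do not shift the block, and leave the finished twin, the glue bottle, the try square and the mallet where they are.

Things in the scene. Friction and masses are not known exactly. Their poses are not given: they have to be found in the camera images.
- block: Plinth block to work on: pale wood, loose, 0.45 kg, any yaw, sides along its x and y. Foot board 86 x 86 x 12 mm, waist 68 mm square, cap 80 x 80 mm and 14 mm thick, flat top 52 mm above the bench, with its corner-to-corner diagonals in pencil. Origin: centre of the underside, z up. Slides on the bench under about 3 N or more.
- block_cross (a point): Where the pencilled diagonals cross: centre of the block's flat top, 52 mm above its underside. At the start it is partly or wholly hidden by the finial's foot.
- finial: Turned finial standing loose on the block, 64 mm tall, about 0.16 kg, top-heavy (centre of mass 45 mm up). Foot: dark wood disc 36 mm across, 14 mm thick, upright rim, its widest part; thin neck (13 to 21 mm); solid brass ball 30 mm across on top. Pushed slowly, low on the foot's rim, it slides and stops with the push; pushed high or fast it tips. Origin: centre of the foot's underside, z up.
- finial_foot (a point): Centre of the foot's flat underside (the finial's origin). It starts 10 to 20 mm from block_cross in any direction, the whole foot still on the block's top.
- finial_ball (a point): Centre of the brass ball, 49 mm above the foot's underside; straight above finial_foot while the finial stands upright.
- twin: The finished twin, to be left alone: the same block without pencil lines and with an identical finial already glued at its centre, one piece, 116 mm tall, 86 mm square at the foot. Origin: centre of the underside. It stands about 0.2 to 0.35 m from the block, on its left or its right.
- glue: Yellow glue bottle with red cap, 58 mm across, 150 mm tall, standing beyond the work. Origin: centre of the underside. Leave alone.
- square: Try square lying flat: reddish-brown wood stock 115 x 20 x 18 mm along its x axis (faced with brass), steel blade 32 mm wide running 160 mm along its +y from the stock's +x end. Origin: under the middle of the stock. Leave alone.
- mallet: Wooden mallet lying on its side: head 65 x 130 x 85 mm centred 100 mm along its +x, round handle 28 mm thick reaching to 200 mm along its -x. Origin: on the bench plane, under the handle's axis, between head and handle's end. Leave alone.
There are look-alikes about, which are no part of the job. What is meant by the finial is not green or turquoise, and is the smaller of those in its own colour.

How it is judged (in metres and radians):
At the end, for the whole second after the job is handed in: The finial stands upright (within 0.04 rad) and still on the block's top, the centre of its foot within 4 mm of the pencilled cross; the block is within 10 mm of where it started, the twin, glue bottle, square and mallet within 20 mm, the twin and the bottle upright (horizontal distance between finial_foot and block_cross below 0.004 m and z of finial_foot in the frame of block between 0.049 and 0.055 m and angle between each of finial, block's own z axis and vertical below 0.04 rad and linear speed of finial below 0.01 m/s and distance of block from where it was at the start of the episode below 0.01 m and distance of each of twin, glue, square, mallet from where it was at the start of the episode below 0.02 m and angle between each of twin, glue's own z axis and vertical below 0.1 rad); the robot touches nothing.
It fails at once if the finial is lifted off the block (its foot's centre more than 12 mm above the block's top) (z of finial_foot in the frame of block above 0.064 m).
It fails at once if the finial is rocked over (tilt above 0.4 rad) or knocked off the block (angle between finial's own z axis and vertical above 0.4 rad or z of finial_foot in the frame of block below 0.04 m).
It fails at once if the finial is pinched or struck hard (fingers press on it with more than 10 N) (contact force between the fingers and finial above 10 N).
It fails at once if the block is shifted by more than 10 mm (distance of block from where it was at the start of the episode above 0.01 m).
It fails at once if the finished twin, the glue bottle, the square or the mallet is shifted by more than 20 mm (distance of any of twin, glue, square, mallet from where it was at the start of the episode above 0.02 m).
It also fails if it takes over 48 s, if anything falls off the work surface, if the arm or the gripper's body presses on something with over 40 N, if the wrist force passes 120 N, or if a joint passes its speed limit or range.

ROBOT

A 6-joint arm with a two-finger parallel gripper is mounted at the origin on the work surface. World frame = base frame: x ahead of the robot, y to its left, z up, the work surface at z = 0. Lengths are in m, angles in degrees, forces in N, time in s.
With the tool pointing down it reaches from about 0.25 to 0.725 m from the base axis. Payload 9.7 kg.
Tool frame: the origin (TCP) lies at the very end of the fingers, on their centre line; the grasp point (between the pads) lies 19 mm behind it (bot.grip_depth is the distance from the TCP to the grasp point, in m); z points along the fingers, y is the direction in which the jaws open and shut (so a half turn about z gives the same grasp; the last joint's range is limited). The gripper opens to 85 mm and grips with 20 to 120 N. Pads are 22 mm wide; open, the fingers measure 114 mm over their backs; the gripper's body (76 mm by 85 mm) begins 54 mm behind the grasp point. The pads swing forward as they close: fully open they stand 13 mm farther back than shut.
Start: joints at [-64.458, 4.979, 10.078, 95.1, 0, 90], TCP at [0.237, -0.496, 0.231] pointing down, gripper open.
Joint ranges: [-179.16, 179.16], [-48.56, 103.87], [-65.8, 70.77], [-126.05, 130.52], [-82.76, 87.17], [-180, 180]. Speed limits (degrees/s): [127.2, 127.2, 147.25, 180, 180, 180].

INTERFACE

Orientations are given as [roll, pitch, yaw] about the fixed x, y, z axes, in that order (R = Rz(yaw) Ry(pitch) Rx(roll)).
In Python, from workcell import telemetry, optics, order, bot gives the robot as it stands. The module is installed in compiled form; this text tells all that it offers.
- The arm moves only by the shell command python3 -m inch 'ROWS' [FORCE]. ROWS is JSON, a list of rows, each a list of 7 numbers: the shift along the tool's x, y, z in m, then the turn, a rotation vector about the tool's x, y, z in rad, then the closure, from 0 (fully open) to 1 (shut). In form: [[tx, ty, tz, rx, ry, rz, grip], ...]. A call has 1 to 12 rows; each row is the pose to reach, as a shift and turn from the pose commanded when the call began, along the tool's axes at that moment; what a row does not reach only later rows make up. A row lasts 1/12 s, in which the tool goes at most 41.7 mm and 7.16 degrees, less where a joint would pass 70% of its speed; a pose out of reach is approached as far as the arm can. A call with a gripper value outside its range is refused whole. The fingers move at their own pace and stop on an object; FORCE is the grip in N (left out, the last holds). Time passes only in rows, so rows that repeat a pose let the fingers close. It gives the time, the measured TCP pose, the force and the opening at its end, in the units of the state.
- telemetry.get_obs(): the state, without advancing time (a new reading comes with each control period).
- optics.camera(name): name is "scene" or "top" or "wrist"; returns (picture, depth): 420x560x3 uint8, red, green, blue; 420x560 float32, m along the optical axis (not along the pixel's ray), 0 where there is no reading.
- optics.camera_info(name): a dict with "camera_matrix" (3x3 intrinsics, pixels), "k1" (the pictures are not rectified: a ray, as slopes to the right and down, at radius r is drawn at 1 + k1 r^2 times it, then the intrinsics apply), "xyz" and "attitude" of the camera in the world; the wrist camera has in their place "mount" (4x4, takes a point from camera to tool coordinates, whose origin is the TCP and whose axes are the flange's). Camera axes: x right, y down, z forward; pixel columns grow to the right and rows downward; lengths in m; the calibration is good to about 2 mm. A picture is of the moment at which its call begins: read the wrist's pose just before it. camera_info takes no time and is no camera call.
- order.job_done(): hands the job in, once; it reports no verdict.
The state is a dict: "time": time; "q": joint angles; "qd": joint speeds; "joint_efforts": joint torques, N m; "ee_pos": TCP position; "tcp_rot": TCP orientation; "wrist_force": force on the tool from outside, world axes, zero at the start; "torque": the same for the moment, N m; "opening": finger opening in m.
Only numpy, scipy, OpenCV 4.12 (cv2) and the standard library are available. Lean on these libraries where they do the work, as an engineer would, in place of code of your own. Each camera call takes 0.05 s, during which the arm holds its last target. There are 200 camera calls.

## Working session

There is one attempt and no reset: what is moved stays moved. The work goes in short steps, Python scripts to look and compute and a shell command to move; the robot and the scene stay as the last step left them, time stands still between calls to the robot, and variables do not carry over. Pictures are saved under pics/ and viewed, about 8 in all and at most 12, crops included, and the job is handed in when it is done.

```bash
mkdir -p pics
cat > h.py <<'E'
import numpy as np, cv2
from scipy.spatial.transform import Rotation as R
from workcell import telemetry, optics, order, bot
def T(name, obs=None):
    i=optics.camera_info(name)
    if name=="wrist":
        o=obs or telemetry.get_obs(); M=np.eye(4)
        M[:3,:3]=R.from_euler('xyz',o['tcp_rot'],degrees=True).as_matrix(); M[:3,3]=o['ee_pos']
        return M@np.array(i['mount'])
    M=np.eye(4); a=np.array(i['attitude'])
    M[:3,:3]=a if a.shape==(3,3) else R.from_euler('xyz',a,degrees=True).as_matrix(); M[:3,3]=i['xyz']; return M
def slopes(name,uv):
    i=optics.camera_info(name);K=np.array(i['camera_matrix']);k=i['k1']
    d=(np.atleast_2d(uv).astype(float)-K[:2,2])/[K[0,0],K[1,1]]; s=d.copy()
    for _ in range(20): s=d/(1+k*(s**2).sum(1,keepdims=True))
    return s
def onplane(name,uv,z,M):
    s=slopes(name,uv); r=np.c_[s,np.ones(len(s))]@M[:3,:3].T
    return M[:3,3]+r*((z-M[2,3])/r[:,2:])
def proj(name,P,M):
    i=optics.camera_info(name);K=np.array(i['camera_matrix'])
    p=(np.atleast_2d(P)-M[:3,3])@M[:3,:3]; s=p[:,:2]/p[:,2:]; s=s*(1+i['k1']*(s**2).sum(1,keepdims=True))
    return s*[K[0,0],K[1,1]]+K[:2,2]
def save(n,rgb): cv2.imwrite('pics/'+n,rgb[:,:,::-1])
E
python3 - <<'E'
from h import *
print(telemetry.get_obs())
for n in("scene","top","wrist"):print(n,optics.camera_info(n))
a=[]
for n in("scene","top"):
    p,d=optics.camera(n);np.savez(n+'0.npz',p=p,d=d);save(n+'0.png',p)
E
```

```text
{'time': 0.0, 'q': array([-6.44572129e+01,  5.01040104e+00,  1.00338357e+01,  9.50966395e+01,
        1.11331324e-03,  9.00005379e+01]), 'qd': array([ 0.05433255, -0.0531826 ,  0.08087693, -0.00653628,  0.01203052,
       -0.03894059]), 'joint_efforts': array([-2.63185511e-04, -5.20396757e+01,  4.64796853e+01,  1.66086538e-02,
       -3.30932960e-05, -1.36614381e-05]), 'ee_pos': array([ 0.23706527, -0.49605113,  0.23058421]), 'tcp_rot': array([-1.79926795e+02, -1.11262513e-03,  2.55422479e+01]), 'wrist_force': array([-0.33862051,  1.07372184, -0.40629802]), 'torque': array([ 0.01048174,  0.03244735, -0.01157696]), 'opening': 0.08569603707165925}
scene {'camera_matrix': array([[499.53045248,   0.        , 279.20930573],
       [  0.        , 499.53045248, 210.20355238],
       [  0.        ,   0.        ,   1.        ]]), 'k1': 0.033900832148277854, 'xyz': array([ 1.12717082, -0.49306267,  1.06141607]), 'attitude': array([-1.44374557e+02,  1.39376482e-01,  4.23880535e+01])}
top {'camera_matrix': array([[485.979058  ,   0.        , 286.15628327],
       [  0.        , 485.979058  , 217.61238421],
       [  0.        ,   0.        ,   1.        ]]), 'k1': -0.13333558144764998, 'xyz': array([0.49640496, 0.00488352, 1.29406395]), 'attitude': array([-1.73655250e+02, -9.53736768e-02, -8.84521421e+01])}
wrist {'camera_matrix': array([[342.30546478,   0.        , 267.37264904],
       [  0.        , 342.30546478, 212.16137883],
       [  0.        ,   0.        ,   1.        ]]), 'k1': 0.006349373412403841, 'mount': array([[-2.59735597e-04, -9.44893702e-01, -3.27377190e-01,
         8.39409918e-02],
       [ 9.99999427e-01, -5.85298105e-04,  8.95936108e-04,
        -1.41236515e-03],
       [-1.03817764e-03, -3.27376770e-01,  9.44893313e-01,
        -1.43255948e-01],
       [ 0.00000000e+00,  0.00000000e+00,  0.00000000e+00,
         1.00000000e+00]])}
```

View pics/top0.png

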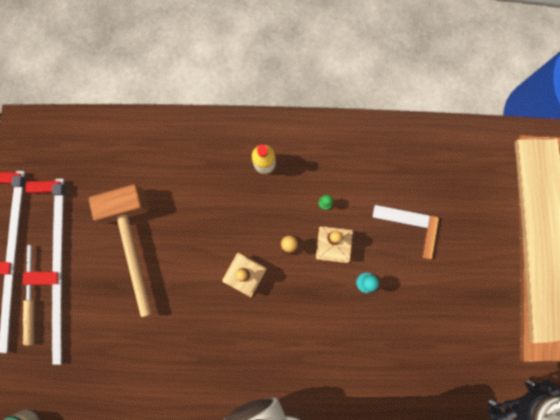

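View pics/scene0.png

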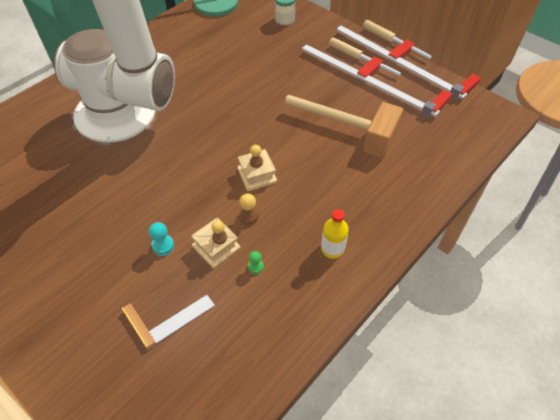

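The top view shows two blocks, at (244,275) and (335,245). The second has the pencil lines and an off-centre finial, so it is the work block. The larger brass piece at (290,244) and the green and turquoise ones are look-alikes. Next I'll enlarge and measure.

Run:
```python
from h import *
t=np.load('top0.npz');s=np.load('scene0.npz')
M=T('top')
print('block top',onplane('top',[335,245],.052,M),'ball',onplane('top',[336,238],.101,M),'twin ball',onplane('top',[242,274],.101,M))
for n,uv,z in(('looka',[290,243],.09),('green',[326,202],.05),('turq',[368,282],.08),('glue',[264,155],.14),('sqr blade',[375,212],.01),('sqrstock',[432,238],.018)):print(n,onplane('top',uv,z,M).round(3))
a=cv2.resize(t['p'][215:275,305:365],None,fx=6.6,fy=6.6,interpolation=cv2.INTER_CUBIC)
b=cv2.resize(s['p'][210:270,185:245],None,fx=6.6,fy=6.6,interpolation=cv2.INTER_CUBIC)
save('crop0.png',np.hstack([a,b]))
```

```text
block top [[ 0.56738704 -0.12037623  0.052     ]] ball [[ 0.58190067 -0.11760708  0.101     ]] twin ball [[0.48744845 0.11066997 0.101     ]]
looka [[ 0.567 -0.005  0.09 ]]
green [[ 0.678 -0.095  0.05 ]]
turq [[ 0.476 -0.202  0.08 ]]
glue [[0.776 0.064 0.14 ]]
sqr blade [[ 0.661 -0.231  0.01 ]]
sqrstock [[ 0.594 -0.383  0.018]]
```

View pics/crop0.png

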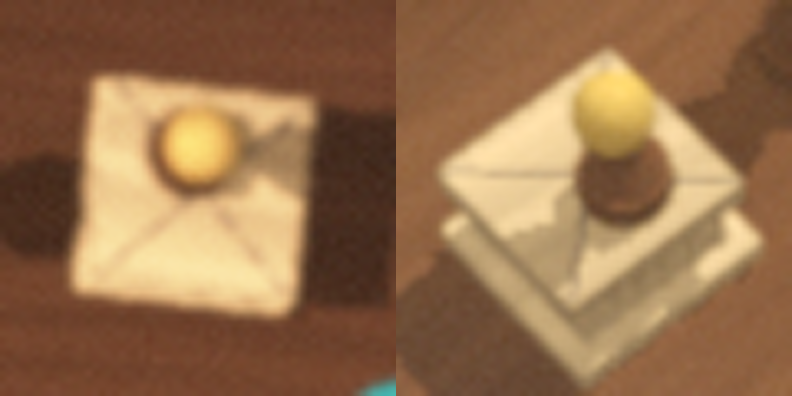

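The crop shows the block cap with its diagonals. The finial sits about 14 mm beyond the cross, away from the robot (+x). I'll go in above the far side with the tool turned to yaw 180 and the fingers about 20 mm apart, so they act as a notch for pushing.

```bash
python3 -m inch '[[0.07,-0.02,0,0,0,-0.11,0.76],[0.263,-0.083,0,0,0,-1.38,0.76],[0.263,-0.083,0,0,0,-1.38,0.76],[0.263,-0.083,0,0,0,-1.38,0.76],[0.263,-0.083,0,0,0,-1.38,0.76],[0.263,-0.083,0,0,0,-1.38,0.76],[0.263,-0.083,0,0,0,-1.38,0.76],[0.263,-0.083,0,0,0,-1.38,0.76],[0.263,-0.083,0,0,0,-1.38,0.76],[0.263,-0.083,0,0,0,-1.38,0.76],[0.263,-0.083,0,0,0,-1.38,0.76],[0.263,-0.083,0,0,0,-1.38,0.76]]' 20
cat >> h.py <<'E'
def go(target,yaw):
    "tool-frame shift and turn from the measured pose to a tool-down world pose"
    o=telemetry.get_obs();A=R.from_euler('xyz',o['tcp_rot'],degrees=True);B=R.from_euler('xyz',[180,0,yaw],degrees=True)
    print('t',o['time'].__round__(2),'pos',o['ee_pos'].round(4),'rot',o['tcp_rot'].round(2),'F',o['wrist_force'].round(2),'open',round(o['opening'],4))
    print('shift',A.inv().apply(np.array(target)-o['ee_pos']).round(4),'turn',(A.inv()*B).as_rotvec().round(3))
E
python3 -c "
from h import *
go([.64,-.12,.2],180)"
```

```text
time: 1.1
ee_pos: [0.4387, -0.3078, 0.2309]
tcp_rot: [-180.0, -0.0, 105.0]
wrist_force: [0.5, -0.4, 0.3]
opening: 0.0205
t 1.1 pos [ 0.4387 -0.3078  0.2309] rot [-1.7997e+02 -3.0000e-02  1.0496e+02] F [ 0.5  -0.37  0.27] open 0.0205
shift [0.1294 0.243  0.0308] turn [-0.00e+00 -1.00e-03 -1.31e+00]
```

```bash
python3 -m inch '[[0.02,0.035,0.005,0,0,-0.12,0.76],[0.13,0.243,0.03,0,0,-1.31,0.76],[0.13,0.243,0.03,0,0,-1.31,0.76],[0.13,0.243,0.03,0,0,-1.31,0.76],[0.13,0.243,0.03,0,0,-1.31,0.76],[0.13,0.243,0.03,0,0,-1.31,0.76],[0.13,0.243,0.03,0,0,-1.31,0.76],[0.13,0.243,0.03,0,0,-1.31,0.76],[0.13,0.243,0.03,0,0,-1.31,0.76],[0.13,0.243,0.03,0,0,-1.31,0.76],[0.13,0.243,0.03,0,0,-1.31,0.76],[0.13,0.243,0.03,0,0,-1.31,0.76]]'
python3 - <<'E'
from h import *
go([.64,-.12,.2],180)
p,d=optics.camera('wrist');M=T('wrist')
np.savez('w1.npz',p=p,d=d,M=M);save('w1.png',p)
E
```

```text
time: 2.1
ee_pos: [0.641, -0.1208, 0.2008]
tcp_rot: [180.0, -0.0, 179.7]
wrist_force: [0.1, -0.3, -0.1]
opening: 0.0204
t 2.1 pos [ 0.641  -0.1208  0.2008] rot [ 1.7999e+02 -4.0000e-02  1.7966e+02] F [ 0.06 -0.26 -0.11] open 0.0204
shift [0.001  0.0008 0.0008] turn [ 0.    -0.001 -0.006]
```

View pics/w1.png

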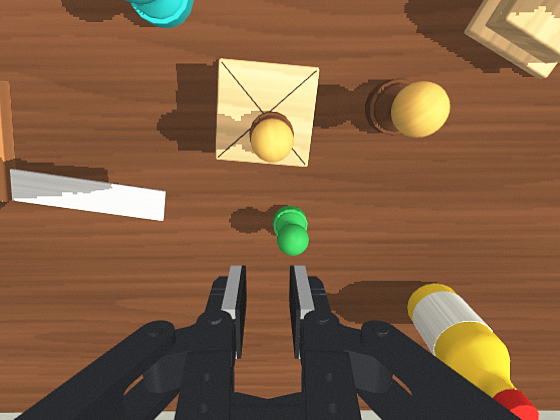

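The wrist view shows the cap corners near (220,59), (318,69), (309,166) and (217,157). The diagonals cross near (265,112), and the ball sits at (272,140). The green look-alike is at (291,225) and the fingertips at about row 268. Next, an enlarged crop.

Run:
```python
from h import *
w=np.load('w1.npz');M=w['M']
save('w1c.png',cv2.resize(w['p'][52:172,205:330],None,fx=5,fy=5,interpolation=cv2.INTER_CUBIC))
o=telemetry.get_obs();print(proj('wrist',np.array([o['ee_pos']]),M))
```

```text
[[265.48841832 283.10684967]]
```

View pics/w1c.png

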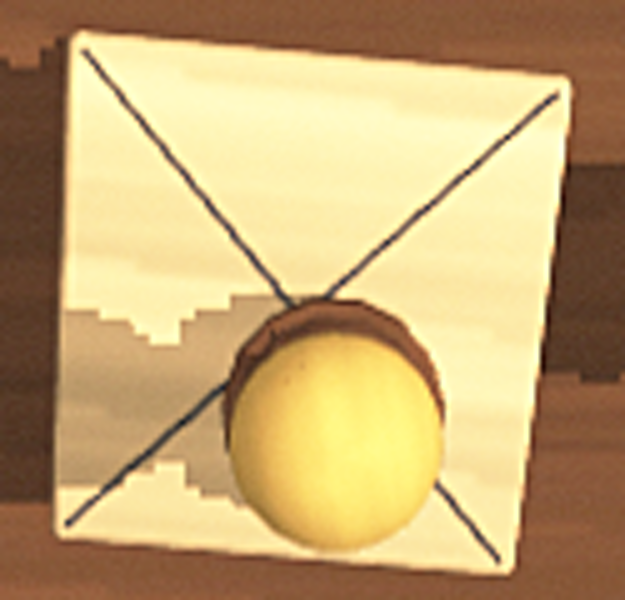

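Run:
```python
from h import *
w=np.load('w1.npz');M=w['M']
c=onplane('wrist',[265.0,115.2],.052,M)[0]
b=onplane('wrist',[272.0,140.0],.101,M)[0]
f=lambda x,y:[205+(x+.5)/5-.5,52+(y+.5)/5-.5]
L=onplane('wrist',[f(224,420),f(444,415),f(332,298)],.066,M)
print('cross',c,'ball',b,'foot rim',L, 'foot centre from near rim', L[2]+[.018,0,0])
print('cap corners',onplane('wrist',[f(72,32),f(572,78),f(512,575),f(57,537)],.052,M).mean(0))
d=c-b;print('d',d, np.hypot(*d[:2]),'dir',np.degrees(np.arctan2(d[1],d[0])))
m=w['d'];u=[int(round(v)) for v in (272,140)];print('depth ball',m[140,272],'cap',m[75,250], proj('wrist',[c],M))
for uv in([272,140],[250,75],[235,100]):
  s=slopes('wrist',uv)[0];z=m[uv[1],uv[0]];print(uv,(M[:3,:3]@np.r_[s*z,z]+M[:3,3]).round(4))
t=np.load('top0.npz');Mt=T('top')
g=lambda x,y:[305+(x+.5)/6.6-.5,215+(y+.5)/6.6-.5]
print('top ball',onplane('top',[g(200,147)],.101,Mt))
```

```text
cross [ 0.57217032 -0.12142873  0.052     ] ball [ 0.58618606 -0.11632351  0.101     ] foot rim [[ 0.58693165 -0.13395447  0.066     ]
 [ 0.58650044 -0.09885831  0.066     ]
 [ 0.56842548 -0.11659485  0.066     ]] foot centre from near rim [ 0.58642548 -0.11659485  0.066     ]
cap corners [ 0.57206487 -0.12121786  0.052     ]
d [-0.01401575 -0.00510523 -0.049     ] 0.014916585895331458 dir -159.98587413225215
depth ball 0.22505291 cap 0.27174383 [[265.  115.2]]
[272, 140] [ 0.5843 -0.1165  0.116 ]
[250, 75] [ 0.5414 -0.1329  0.0519]
[235, 100] [ 0.56   -0.1455  0.0535]
top ball [[ 0.58467071 -0.11479004  0.101     ]]
```

Run:
```python
from h import *
w=np.load('w1.npz');m=w['d'];mt=np.array(optics.camera_info('wrist')['mount'])
for uv in([232,268],[236,268],[240,268],[244,268],[242,285],[292,268],[296,268],[300,268],[304,268],[306,280],[236,275],[236,290],[236,310],[300,290],[300,310],[220,285],[315,285]):
  z=m[uv[1],uv[0]];s=slopes('wrist',uv)[0];print(uv,((mt@np.r_[s*z,z,1])[:3]*1000).round(1))
print('green')
for uv in([292,236],[292,225],[290,212]):
  z=m[uv[1],uv[0]];s=slopes('wrist',uv)[0];print(uv,(w['M']@np.r_[s*z,z,1])[:3].round(4))
go([.624,-.103,.10],200)
```

```text
[232, 268] [ 12.2 -14.8  -7.6]
[236, 268] [ 12.  -13.1  -7.3]
[240, 268] [ 11.6 -11.4  -6.5]
[244, 268] [12.2 -9.5 -7.7]
[242, 285] [ 12.2  -9.3 -21.9]
[292, 268] [11.4 12.  -6.1]
[296, 268] [11.8 13.7 -7. ]
[300, 268] [11.7 15.5 -6.8]
[304, 268] [12.7 17.1 -8.5]
[306, 280] [ 11.3  17.2 -16.5]
[236, 275] [ 11.5 -12.6 -12.7]
[236, 290] [ 12.1 -11.5 -25.6]
[236, 310] [ 11.5 -10.4 -37.9]
[300, 290] [ 11.8  13.9 -25. ]
[300, 310] [ 11.5  12.7 -37.9]
[220, 285] [  7.9 -19.4 -14.9]
[315, 285] [  8.3  21.2 -15.5]
green
[292, 236] [ 0.6761 -0.0985  0.0614]
[292, 225] [ 0.6693 -0.0979  0.0516]
[290, 212] [ 0.669  -0.0976  0.0161]
t 2.15 pos [ 0.6409 -0.1209  0.2009] rot [ 1.7999e+02 -4.0000e-02  1.7944e+02] F [-0.5  -0.56  0.93] open 0.0208
shift [0.017  0.0177 0.1009] turn [ 0.    -0.001 -0.359]
```

The fingertip front face is about 11.7 mm ahead of the TCP, with the tips about 5 mm behind it. Moving to behind the finial and down.

```bash
python3 -m inch '[[0.006,0.006,0.03,0,0,-0.12,0.76],[0.012,0.012,0.06,0,0,-0.24,0.76],[0.017,0.018,0.085,0,0,-0.359,0.76],[0.017,0.018,0.10,0,0,-0.359,0.76],[0.017,0.018,0.112,0,0,-0.359,0.76],[0.017,0.018,0.122,0,0,-0.359,0.76],[0.017,0.018,0.130,0,0,-0.359,0.76],[0.017,0.018,0.137,0,0,-0.359,0.76],[0.017,0.018,0.142,0,0,-0.359,0.76],[0.017,0.018,0.147,0,0,-0.359,0.76],[0.017,0.018,0.147,0,0,-0.359,0.76],[0.017,0.018,0.147,0,0,-0.359,0.76]]'
python3 - <<'E'
from h import *
go([.5971,-.1124,.054],200)
p,d=optics.camera('wrist');M=T('wrist')
np.savez('w2.npz',p=p,d=d,M=M);save('w2.png',p)
E
```

```text
time: 3.15
ee_pos: [0.6242, -0.1028, 0.0544]
tcp_rot: [-180.0, 0.0, -159.8]
wrist_force: [-0.5, 0.1, 0.2]
opening: 0.0203
t 3.15 pos [ 0.6242 -0.1028  0.0544] rot [-1.8000e+02  1.0000e-02 -1.5978e+02] F [-0.49  0.05  0.17] open 0.0203
shift [0.0288 0.0004 0.0004] turn [-0.     0.     0.004]
```

View pics/w2.png

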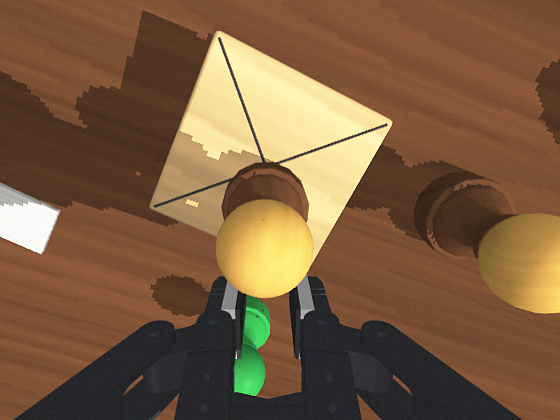

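The fingers straddle the axis through ball (265,248) and cross (265,163), with the tips clear of the block and everything else. Pushing slowly.

```bash
python3 -m inch '[[0.002,0,0,0,0,0,0.76],[0.004,0,0,0,0,0,0.76],[0.006,0,0,0,0,0,0.76],[0.0075,0,0,0,0,0,0.76],[0.009,0,0,0,0,0,0.76],[0.010,0,0,0,0,0,0.76],[0.011,0,0,0,0,0,0.76],[0.0118,0,0,0,0,0,0.76],[0.0126,0,0,0,0,0,0.76],[0.0134,0,0,0,0,0,0.76],[0.0142,0,0,0,0,0,0.76],[0.015,0,0,0,0,0,0.76]]'
python3 -m inch '[[0.0006,0,0,0,0,0,0.76],[0.0012,0,0,0,0,0,0.76],[0.0018,0,0,0,0,0,0.76],[0.0024,0,0,0,0,0,0.76],[0.003,0,0,0,0,0,0.76],[0.0036,0,0,0,0,0,0.76],[0.0042,0,0,0,0,0,0.76],[0.0048,0,0,0,0,0,0.76],[0.0054,0,0,0,0,0,0.76],[0.006,0,0,0,0,0,0.76],[0.006,0,0,0,0,0,0.76],[0.006,0,0,0,0,0,0.76]]'
python3 - <<'E'
from h import *
go([.5971,-.1124,.054],200)
p,d=optics.camera('wrist');M=T('wrist')
np.savez('w3.npz',p=p,d=d,M=M);save('w3.png',p)
E
```

```text
time: 4.2
ee_pos: [0.6101, -0.108, 0.0543]
tcp_rot: [-180.0, 0.0, -159.8]
wrist_force: [1.2, -0.2, 0.4]
opening: 0.0204
time: 5.2
ee_pos: [0.6043, -0.11, 0.0543]
tcp_rot: [180.0, -0.0, -159.8]
wrist_force: [0.7, 0.2, 0.6]
opening: 0.0203
t 5.2 pos [ 0.6043 -0.11    0.0543] rot [ 1.8000e+02 -1.0000e-02 -1.5977e+02] F [0.72 0.16 0.57] open 0.0203
shift [0.0076 0.0003 0.0003] turn [ 0.    -0.     0.004]
```

View pics/w3.png

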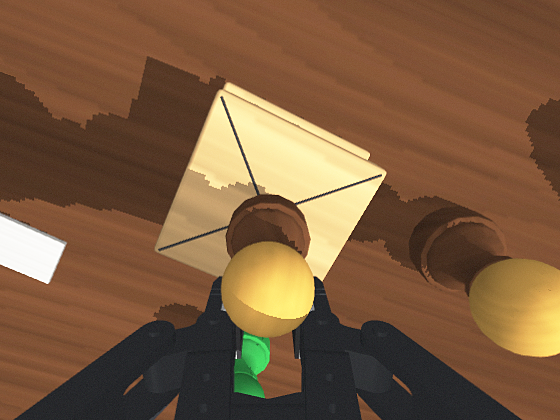

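Run:
```python
from h import *
M=np.load('w3.npz')['M']
c=onplane('wrist',[265.7,213.6],.052,M)[0];b=onplane('wrist',[268,289],.101,M)[0];r=onplane('wrist',[[226,234],[310,234],[268,194]],.066,M)
R2=M[:3,:3]; u=np.array([np.cos(np.radians(200.2)),np.sin(np.radians(200.2)),0]);v=np.array([-u[1],u[0],0])
print('cross',c,'ball',b); f=r[2]-.018*u; print('foot(from rim)',f, 'lat',(r[0]+r[1])/2)
for n,x in(('ball',b),('foot',f)):print(n,'to go along push',(c-x)@u,'sideways',(c-x)@v)
```

```text
cross [ 0.57236264 -0.12137998  0.052     ] ball [ 0.58016354 -0.11743025  0.101     ]
foot(from rim) [ 0.57652781 -0.11876604  0.066     ] lat [ 0.57584093 -0.11900439  0.066     ]
ball to go along push 0.008684921700303227 sideways 0.0010131544769361085
foot to go along push 0.004811573394381744 sideways 0.0010149345769073963
```

```bash
cat >> h.py <<'E'
from scipy.optimize import least_squares
def sphere(name,p,d,M,uv,rad):
    "fit the 15 mm-radius brass ball to yellow depth points near uv"
    vv,uu=np.mgrid[0:420,0:560];h=(np.hypot(uu-uv[0],vv-uv[1])<rad)&(d>0)
    q=np.c_[uu[h],vv[h]];s=slopes(name,q);z=d[h][:,None];P=(np.c_[s*z,z])@M[:3,:3].T+M[:3,3]
    f=lambda c:np.linalg.norm(P-c,axis=1)-.015
    r=least_squares(f,P.mean(0)-[0,0,.01],loss='soft_l1',f_scale=.001);return r.x,np.abs(r.fun).mean()
E
python3 - <<'E'
from h import *
for n,uv,rad in(('w1',[272,140],15),('w2',[265,248],40),('w3',[268,289],38)):
    w=np.load(n+'.npz');print(n,sphere('wrist',w['p'],w['d'],w['M'],uv,rad))
E
```

```text
w1 (array([ 0.58657917, -0.11645511,  0.10175919]), np.float64(0.0004555875133497393))
w2 (array([ 0.58664149, -0.1164275 ,  0.10188624]), np.float64(0.00040268378131014064))
w3 (array([ 0.57947999, -0.11781939,  0.1015778 ]), np.float64(0.00041180582043060876))
```

The sphere fit puts the ball at (0.5795, −0.1178), at its upright height. The block hasn't moved. About 8 mm remains along the push and about 0.8 mm sideways (tool −y).

```bash
python3 -m inch '[[0.0006,0,0,0,0,0,0.76],[0.0012,-0.0001,0,0,0,0,0.76],[0.0018,-0.0002,0,0,0,0,0.76],[0.0024,-0.0003,0,0,0,0,0.76],[0.003,-0.0004,0,0,0,0,0.76],[0.0036,-0.0005,0,0,0,0,0.76],[0.0042,-0.0006,0,0,0,0,0.76],[0.0048,-0.0007,0,0,0,0,0.76],[0.0054,-0.0008,0,0,0,0,0.76],[0.006,-0.0008,0,0,0,0,0.76],[0.006,-0.0008,0,0,0,0,0.76],[0.006,-0.0008,0,0,0,0,0.76]]'
python3 - <<'E'
from h import *
go([.5971,-.1124,.054],200)
p,d=optics.camera('wrist');M=T('wrist');np.savez('w4.npz',p=p,d=d,M=M)
x,e=sphere('wrist',p,d,M,[267,305],30);print(x,e,'image',proj('wrist',[x],M))
x,e=sphere('wrist',p,d,M,proj('wrist',[x],M)[0],35)
u=np.array([-.9397,-.342,0]);v=np.array([-.342,.9397,0]);D=np.array([.5722,-.1214,0])-x;print(x,e,'togo x,y tool',D@u,D@v)
E
```

```text
time: 6.25
ee_pos: [0.599, -0.1129, 0.0543]
tcp_rot: [-180.0, -0.0, -159.8]
wrist_force: [0.8, 0.3, 0.0]
opening: 0.0206
t 6.25 pos [ 0.599  -0.1129  0.0543] rot [-1.8000e+02 -1.0000e-02 -1.5977e+02] F [0.76 0.29 0.04] open 0.0206
shift [0.0016 0.0011 0.0003] turn [-0.    -0.     0.004]
[ 0.57395777 -0.12070505  0.10155203] 0.0004060781149508676 image [[267.63243223 287.39546249]]
[ 0.57410313 -0.12068934  0.1015807 ] 0.0004234056611816027 togo x,y tool 0.002031414081305422 -1.6936670466779452e-05
```

```bash
python3 -m inch '[[0.0006,0,0,0,0,0,0.76],[0.0012,0,0,0,0,0,0.76],[0.0018,0,0,0,0,0,0.76],[0.002,0,0,0,0,0,0.76],[0.002,0,0,0,0,0,0.76],[0.001,0,0,0,0,0,0.76],[-0.001,0,0,0,0,0,0.76],[-0.004,0,0,0,0,0,0.76],[-0.008,0,0,0,0,0,0.76],[-0.014,0,0,0,0,0,0.76],[-0.020,0,0,0,0,0,0.76],[-0.025,0,0,0,0,0,0.76]]'
python3 -m inch '[[0,0,-0.005,0,0,0,0.76],[0,0,-0.015,0,0,0,0.76],[0,0,-0.03,0,0,0,0.76],[0,0,-0.05,0,0,0,0.76],[0,0,-0.07,0,0,0,0.76],[0,0,-0.09,0,0,0,0.76],[0,0,-0.11,0,0,0,0.76],[0,0,-0.125,0,0,0,0.76],[0,0,-0.135,0,0,0,0.76],[0,0,-0.14,0,0,0,0.76],[0,0,-0.14,0,0,0,0.76],[0,0,-0.14,0,0,0,0.76]]'
python3 - <<'E'
from h import *
p,d=optics.camera('wrist');M=T('wrist');np.savez('w5.npz',p=p,d=d,M=M)
uv=proj('wrist',[[.5722,-.1214,.101]],M)[0]
x,e=sphere('wrist',p,d,M,uv,14);print(x,e,uv);uv=proj('wrist',[x],M)[0];print(uv)
x,e=sphere('wrist',p,d,M,uv,16);print(x,e)
r0,c0=int(uv[1])-80,int(uv[0])-70
r0=max(r0,0);print(c0,r0);save('w5c.png',cv2.resize(p[r0:r0+120,c0:c0+140],None,fx=5,fy=5,interpolation=cv2.INTER_CUBIC))
E
```

```text
time: 7.3
ee_pos: [0.6233, -0.1039, 0.0542]
tcp_rot: [-180.0, 0.0, -159.8]
wrist_force: [-0.7, -0.1, 0.3]
opening: 0.0206
time: 8.3
ee_pos: [0.6224, -0.1042, 0.1938]
tcp_rot: [180.0, -0.0, -159.8]
wrist_force: [0.5, 0.3, -1.8]
opening: 0.021
[ 0.57211674 -0.12135512  0.10117454] 0.0004675060731729118 [267.35996443 143.81446236]
[267.46401734 143.75644757]
[ 0.57199754 -0.1214025   0.1011585 ] 0.00045974086145265816
197 63
```

View pics/w5c.png

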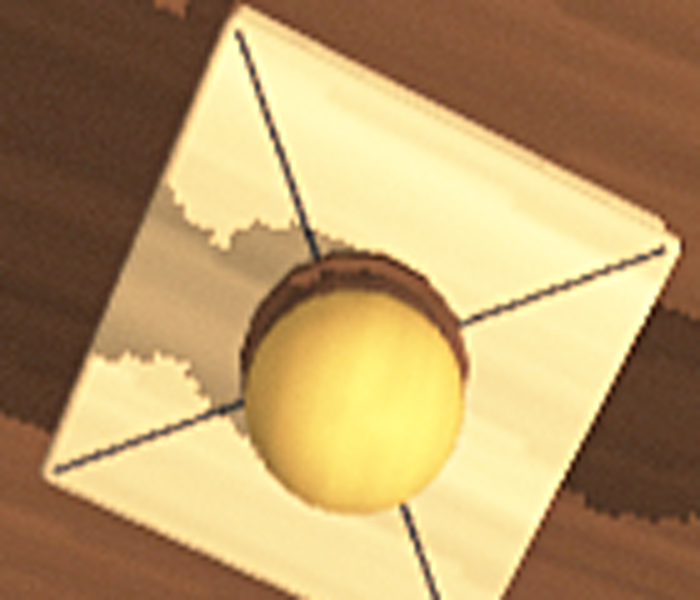

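Run:
```python
from h import *
M=np.load('w5.npz')['M']
f=lambda x,y:[197+(x+.5)/5-.5,63+(y+.5)/5-.5]
P=onplane('wrist',[f(238,35),f(437,598),f(665,249),f(55,470)],.052,M)[:,:2]
a,b,c,d=P;t=np.linalg.solve(np.c_[b-a,c-d],c-a);X=a+t[0]*(b-a);print('cross',X)
ball=onplane('wrist',[f(355,402)],.101,M)[0];print('ball(pixel)',ball,'off mm',(ball[:2]-X)*1000)
r=onplane('wrist',[f(341,252)],.066,M)[0];u=np.array([-.9385,-.3453]);print('foot from rim',r[:2]-.018*u)
p,dd=optics.camera('top');x,e=sphere('top',p,dd,T('top'),proj('top',[[.572,-.1214,.101]],T('top'))[0],4);print('top cam ball',x,e)
for n,z,uv in(('twin',.101,[242,274]),):
  print(n,np.abs(p.astype(int)-np.load('top0.npz')['p'])[255:300,215:270].mean())
```

```text
cross [ 0.57174733 -0.12163729]
ball(pixel) [ 0.57162911 -0.12143617  0.101     ] off mm [-0.11822345  0.20111402]
foot from rim [ 0.5724729  -0.12339612]
top cam ball [ 0.5356244  -0.07079361  0.6389552 ] 0.0007903700814082418
twin 17.76888888888889
```

The ball's axis is within about 0.3 mm of the cross, and the cross is still where it started. The arm is clear, so I'm handing in.

```bash
python3 -c "
from workcell import order
print(order.job_done())"
```

```text
the job is handed in; nothing more can be done
None
```

The finial now stands upright on the pencilled cross, and I handed the job in at about 8.4 s. I nudged it about 15 mm with slow pushes low on the foot's rim, using both fingertips held about 20 mm apart as a notch. I then backed the arm off and raised it clear.

- **Centring:** The last wrist view puts the ball's axis about 0.2–0.3 mm from the cross. The ball centre is at its upright height of 0.101 m.
- **Block:** The cross measured within about 0.5 mm of where it started, so the block did not shift.
- **Force:** Wrist force read about 1 N during the pushes.
- **Disagreement:** A cruder reading from the foot's rim, taken from one hand-picked pixel, puts the foot about 1.9 mm off. That is still inside the 4 mm limit.
- **Failed check:** The final top-camera look was useless for both the finial and the twin, most likely because the arm blocked the view. I therefore have no final measurement of the twin, glue bottle, square or mallet. The arm was not sent near any of them.

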